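# Close the cam-operated vial stop

### The arm

A 6-joint arm with a two-finger parallel gripper is mounted at the origin on a cart in front of the work surface, level with it; the furniture and walls round the work are solid. World frame = base frame: x ahead of the robot, y to its left, z up, the work surface at z = 0. Lengths are in m, angles in rad, forces in N, time in s.
With the tool pointing down it reaches from about 0.375 to 0.925 m from the base axis. Payload 5.7 kg.
Tool frame: the origin (TCP) lies on the centre line of the jaws, within the pads' length; the fingertips stand 25 mm ahead of it and the grasp point (between the pads) lies 6 mm ahead of it; z points along the fingers, y is the direction in which the jaws open and shut (so a half turn about z gives the same grasp; the last joint's range is limited). The gripper opens to 85 mm and grips with 20 to 120 N. Pads are 22 mm wide; open, the fingers measure 114 mm over their backs; the gripper's body (76 mm by 85 mm) begins 54 mm behind the grasp point. The pads swing forward as they close: fully open they stand 13 mm farther back than shut.
Start: joints at [0.995, 0.359, 1.51, -0, 1.272, -0.115], TCP at [0.267, 0.537, 0.218] pointing down, gripper open.
Joint ranges: [-2.97, 2.97], [-1.01, 2.36], [0.21, 2.38], [-0.96, 4.11], [0.2, 2.71], [-2.98, 2.98]. Speed limits (rad/s): [2.39, 2.39, 3.14, 3.14, 3.14, 3.14].

### API

Orientations are given as [roll, pitch, yaw] about the fixed x, y, z axes, in that order (R = Rz(yaw) Ry(pitch) Rx(roll)).
In Python, from bench import env gives the robot as it stands.
- The arm moves only by the shell command python3 -m crank 'ROWS'. ROWS is JSON, a list of rows, each a list of 7 numbers: the turn, a rotation vector about the tool's x, y, z in rad, then the shift along the tool's x, y, z in mm, then the opening, from -1 (shut) to 1 (fully open). A call has 1 to 10 rows; each row shifts and turns the commanded pose from where the row before left it, along the tool's axes as they then stand; what a row does not reach is not made up. A row lasts 1/10 s, in which the tool goes at most 50 mm and 8.59 degrees, less where a joint would pass 70% of its speed; a pose out of reach is approached as far as the arm can. A call with a gripper value outside its range is refused whole. The fingers move at their own pace and stop on an object; the grip force is fixed at half the most. Time passes only in rows, so rows that do not move let the fingers close. It gives the time, the measured TCP pose, the force and the opening at its end, in the units of the state.
- env.state(): the state, without advancing time (a new reading comes with each control period).
- env.capture(name): name is "scene" or "top" or "wrist"; returns a dict with "frame" (420x560x3 uint8, blue, green, red), "range_z" (420x560 float32, m along the optical axis (not along the pixel's ray), 0 where there is no reading), "fx", "fy", "cx", "cy" (pixels), "position" and "rotation" of the camera in the world. Camera axes: x right, y down, z forward; pixel columns grow to the right and rows downward; lengths in m; the calibration is good to about 2 mm. A picture is of the moment at which its call begins.
- env.sign_off(): hands the job in, once; it reports no verdict.
The state is a dict: "clock": time; "joints": joint angles; "joint_vel": joint speeds; "tau": joint torques, N m; "eef_pos": TCP position; "tool_rot": TCP orientation; "wrist_force": force on the tool from outside, world axes, zero at the start; "moment": the same for the moment, N m; "gripper_width": finger opening in m.
Only numpy, scipy, OpenCV 4.12 (cv2) and the standard library are available. Lean on these libraries where they do the work, as an engineer would, in place of code of your own. Each camera call takes 0.05 s, during which the arm holds its last target.

### The job

One of the two small gate fixtures has a glass vial waiting in its lane. Turn that fixture's cam by its bar grip until the high point of the lobe points straight at the sprung follower and pushes the stop out into the lane, then let go. Leave the vial standing where it is and leave the other fixture, whose lane is empty, open.

Things in the scene. Friction and masses are not known exactly. Their poses are not given: they have to be found in the camera images.
- waiting_cam (a joint): Angle (rad) of the cam of the fixture with the vial: a flat steel egg-shaped disc, base radius 28 mm, one lobe with its high point 42 mm from the upright axis. 0 = high point straight at the follower; positive = anticlockwise from above. Range -1.7 to 1.0; starts open, at -1.5 to -1.0, lobe sideways. Takes 0.04 to 0.06 N m to turn and stays where it is left.
- waiting_grip (a point): Centre of that cam's black upright bar grip, on the cam's axis, 54 mm above the table. Bar 12 mm thick, 40 mm long along the lobe, 32 mm tall (36 to 68 mm above the table); a low fin at one end points to the lobe. x axis: along the lobe, turning with the cam; y: across the bar (pinch direction); z up. Other parts within 60 mm of the axis stay below 35 mm.
- waiting_stop (a joint): Travel (m) of that fixture's sprung follower and stop bar, a steel T (face plate 32 mm wide, bar 10 mm square) sliding in a guide away from the cam: 0 = withdrawn, lane free; about 0.0135 = pushed fully out by the cam's high point, the bar standing in the lane. A spring of about 1.2 N pushes it back.
- empty_cam (a joint): Angle (rad) of the cam of the other, identical fixture (T-shaped aluminium plate 150 mm long, 8 mm thick), whose lane is empty: same meaning. Starts open, at -1.5 to -1.0, and is to stay open.
- vial_mid (a point): Centre, half-way up, of the loose open glass vial (30 mm diameter, 67 mm tall) standing upright in the 34 mm wide lane between two white rails, on the fixture's 8 mm plate, about 95 mm from the cam's axis. z is up.
Mind the look-alikes: they are no part of the job. Leave any green or yellow look-alike of the part that bears vial_mid alone.

How it is judged:
At the end, for the whole second after the job is handed in: The cam of the fixture with the vial rests with its high point within 15 degrees of straight at the follower, and its stop stands at least 11.5 mm out; the other cam is still open (its angle below -0.85 rad); the vial stands upright within 15 mm of where it was (value of joint waiting_cam between -0.26 and 0.26 rad and value of joint waiting_stop above 0.0115 m and velocity of joint waiting_cam between -0.05 and 0.05 rad/s and value of joint empty_cam below -0.85 rad and distance of vial_mid from where it was at the start of the episode below 0.015 m and angle between vial_mid's own z axis and vertical below 0.2 rad); the robot touches nothing.
It fails at once if the cam of the empty fixture is turned towards closing (value of joint empty_cam above -0.85 rad).
It fails at once if the vial is knocked over (angle between vial_mid's own z axis and vertical above 0.5 rad).
It also fails if it takes over 29 s, if anything falls off the work surface, if the arm or the gripper's body presses on something with over 40 N, if the wrist force passes 120 N, or if a joint passes its speed limit or range.

## Working session

There is one attempt and no reset: what is moved stays moved. The work goes in short steps, Python scripts to look and compute and a shell command to move; the robot and the scene stay as the last step left them, time stands still between calls to the robot, and variables do not carry over. Pictures are saved under pics/ and viewed, and the job is handed in when it is done.

```bash
mkdir -p pics; python3 - <<'E'
from bench import env
import cv2,pickle
s=env.state();print(s)
for n in("scene","top"):
    c=env.capture(n);pickle.dump(c,open(f"{n}0.pkl","wb"));cv2.imwrite(f"pics/{n}0.png",c["frame"]);print(n,c["position"],c["rotation"],c["fx"],c["cx"],c["cy"])
E
```

```text
{'clock': 0.0, 'joints': array([ 9.94864344e-01,  3.59486574e-01,  1.51143491e+00, -1.27121119e-05,
        1.27249185e+00, -1.15128962e-01]), 'joint_vel': array([ 2.28576591e-04,  7.88612950e-04,  1.53308646e-03,  8.54184004e-05,
       -2.04119603e-04,  1.52243335e-04]), 'tau': array([-8.33512167e-04, -5.27612257e+01, -2.78617644e+01, -2.24600913e-04,
        1.32359471e-02, -2.21142324e-05]), 'eef_pos': array([0.26644267, 0.53681208, 0.21716363]), 'tool_rot': array([-3.13978263e+00, -1.97087081e-04,  2.68079320e+00]), 'wrist_force': array([0.40802598, 0.1503366 , 0.22518353]), 'moment': array([0.01413868, 0.02876385, 0.0336965 ]), 'gripper_width': 0.0857464199595634}
scene [ 0.06076585 -0.10634251  0.6547263 ] [-2.32051888  0.01971693 -0.93684554] 380.85588456364223 277.71365962279276 210.5465384142752
top [0.47268255 0.28569029 0.92107251] [-3.07237373 -0.01540432 -1.57497815] 382.55243195195766 278.4582195756996 214.8882141052213
```

View pics/scene0.png

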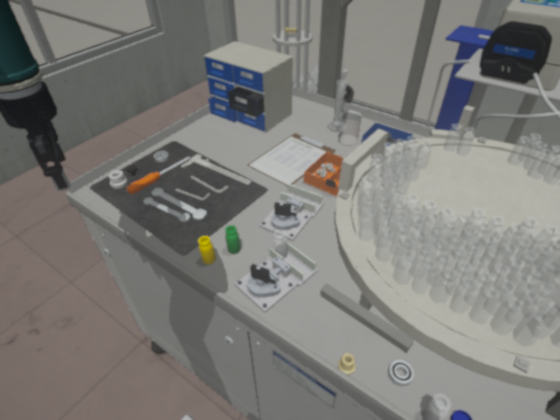

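View pics/top0.png

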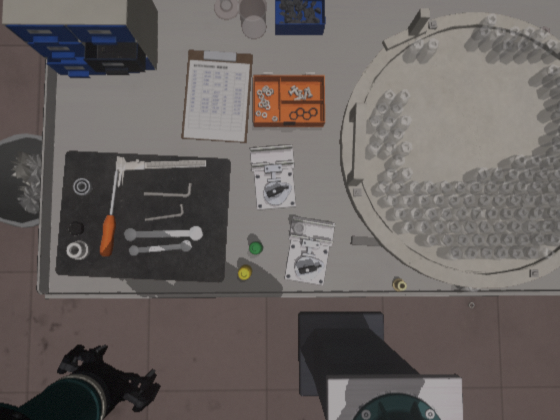

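The top view shows two fixtures, at about (272,180) and (309,250), with a green and a yellow vial near (255,247) and (244,273). I'll zoom in.

```bash
python3 - <<'E'
import pickle,cv2,numpy as np
t=pickle.load(open("top0.pkl","rb"))["frame"];s=pickle.load(open("scene0.pkl","rb"))["frame"]
a=cv2.resize(t[135:295,235:345],None,fx=3.7,fy=3.7,interpolation=cv2.INTER_CUBIC)
b=cv2.resize(s[180:310,225:330],None,fx=3.7*160/130,fy=3.7*160/130,interpolation=cv2.INTER_CUBIC)
h=min(len(a),len(b));m=np.hstack([a[:h],b[:h]]);m=m[:, :];print(a.shape,b.shape)
m=cv2.resize(m,(800,int(m.shape[0]*800/m.shape[1])));cv2.imwrite("pics/z.png",m)
E
```

```text
(592, 407, 3) (592, 478, 3)
```

View pics/z.png

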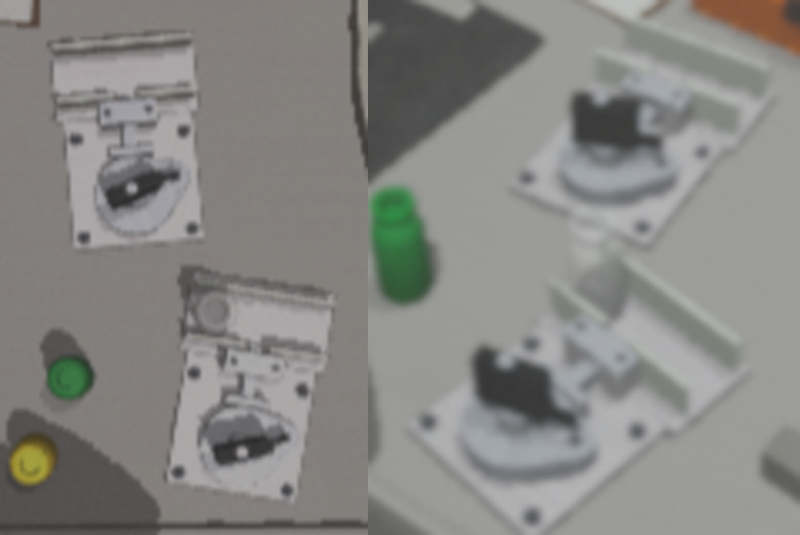

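The near fixture holds the vial: a clear one sits at the left end of its lane, at zoom (210,310), which is top pixel ≈ (298,226). Its lobe and fin point right. Next I'll measure it.

```bash
cat > h.py <<'E'
import numpy as np,cv2,pickle
from scipy.spatial.transform import Rotation as R
def rot(c):
    r=np.array(c["rotation"]); return r if r.shape==(3,3) else R.from_euler("xyz",r).as_matrix()
def ray(c,uv,z):
    uv=np.atleast_2d(uv).astype(float)
    d=np.c_[(uv[:,0]-c["cx"])/c["fx"],(uv[:,1]-c["cy"])/c["fy"],np.ones(len(uv))]@rot(c).T
    p=np.array(c["position"]);return p+d*((z-p[2])/d[:,2])[:,None]
def cloud(c):
    h,w=c["range_z"].shape;u,v=np.meshgrid(np.arange(w),np.arange(h));Z=c["range_z"]
    return np.dstack([(u-c["cx"])/c["fx"]*Z,(v-c["cy"])/c["fy"]*Z,Z])@rot(c).T+np.array(c["position"])
E
python3 - <<'E'
from h import *
c=pickle.load(open("top0.pkl","rb"));P=cloud(c);g=cv2.cvtColor(c["frame"],cv2.COLOR_BGR2GRAY)
f=1/ (3.7*800/885.)
def px(x,y): return 235+x*f,135+y*f
for n,(x,y) in dict(b1=(194,373),b2=(302,390),b3=(179,472),b4=(287,490)).items(): print(n,ray(c,px(x,y),.008)[0].round(4))
print("table z",np.median(P[250:280,350:380,2]))
for nm,(r0,r1,c0,c1) in dict(near=(245,285,280,335),far=(170,210,250,295)).items():
    Q=P[r0:r1,c0:c1];G=g[r0:r1,c0:c1];m=(G<60)&(Q[...,2]>.05)
    q=Q[m];v,u=np.nonzero(m);print(nm,m.sum(),q.mean(0).round(4),q[:,2].min(),q[:,2].max())
    # top
    uv=np.c_[u+c0,v+r0]; w=ray(c,uv,.068)[:,:2]; rc=cv2.minAreaRect(w.astype(np.float32)*1000);print(rc, w.mean(0))
    d=np.linalg.svd(w-w.mean(0))[2][0];print("axis",np.degrees(np.arctan2(d[1],d[0])))
E
```

```text
b1 [0.4603 0.237  0.008 ]
b2 [0.4479 0.1602 0.008 ]
b3 [0.3905 0.2481 0.008 ]
b4 [0.3775 0.1717 0.008 ]
table z -0.00011804004241527943
near 60 [0.4126 0.21   0.0665] 0.055991194285722634 0.06989634208249484
((412.3684387207031, 209.49966430664062), (10.231049537658691, 36.144500732421875), 9.900628089904785) [0.41272243 0.210149  ]
axis -80.2524853442979
far 60 [0.5853 0.28   0.066 ] 0.05104916800633463 0.07279314694818229
((585.548583984375, 279.3135986328125), (10.988678932189941, 37.42057800292969), 23.985021591186523) [0.58499712 0.27998611]
axis -65.34155833903777
```

```bash
python3 - <<'E'
from h import *
c=pickle.load(open("top0.pkl","rb"));P=cloud(c);g=cv2.cvtColor(c["frame"],cv2.COLOR_BGR2GRAY)
np.set_printoptions(linewidth=250)
print("cols 290-328, rows 258-280: z mm / grey")
print((P[258:276,292:326,2]*1000).astype(int)); print(g[258:276,292:326])
E
```

```text
cols 290-328, rows 258-280: z mm / grey
[[  7  10   7   6   7   5   7  18  23  21  23  24  20  23  24  23  25  21  23  24  25  22  24   9   8   5  10   2   5   7   7   7   8   6]
 [ 10   7   7  10   8   9  17  22  25  22  22  23  24  24  26  21  25  24  25  22  27  20  21  23  21  24   7   6  10   6   7   6   9  10]
 [  6  10   5   6   7  18  25  24  28  22  25  23  22  24  26  23  24  24  22  23  26  24  21  25  23  20  24  23 921   5   6   8   6   9]
 [  8   4   6   8   5  24  24  25  24  24  22  22  27  22  22  25  23  23  23  25  22  24  24  22  24  23  24  27  22  23   9   4   9   8]
 [  7  10   4   7  21  24  20  22  25  21  23  23  25  22  22  25  22  22  20  27  24  21  24  25  22  23  22  25  21  21  19   8   9   8]
 [  9   8   9   8  24  19  20  23  23  24  24  25  23  24  25  24  20  24  22  24  22  26  25  22  23  23  24  22  25  22  24  25   7   9]
 [  8  10   7  22  23  22  23  21  22  21  22  22  26  34  36  35  37  23  24  25  22  21  25  25  22  22  23  26  23  23  23  23   8   7]
 [  8   8  10  22  20  24  24  22  23  25  25  21  36  35  36  36  34  35  42  51  56  
[... 3245 characters left out ...]
149]
 [167 167 151 125 145 148 136  64  53  56  55  56  56  74 125 131 125  74  67  79  86 111 134 145 152 165 158 162 166 167 169 168 163 134]
 [168 168 158 128 147 147 140  85  55  56  61  60  62  66  90  98 100 117 120 124 138 151 163 164 165 166 159 166 167 168 168 169 162 125]
 [168 167 164 144 137 146 144 122  85  67  80  83  97 118 122 128 133 154 155 156 163 165 166 166 167 166 166 168 168 169 168 170 162 125]
 [167 168 166 153 133 148 148 144 127 122 128 128 136 154 157 158 159 166 165 166 165 167 167 166 166 166 168 168 168 168 168 167 162 121]
 [168 167 167 154 144 145 148 150 155 157 158 158 159 164 166 167 167 168 166 166 167 166 167 166 162 167 167 169 168 168 168 166 161 128]]
```

```bash
python3 - <<'E'
from h import *
c=pickle.load(open("top0.pkl","rb"));P=cloud(c);g=cv2.cvtColor(c["frame"],cv2.COLOR_BGR2GRAY)
Q=P[250:285,285:330];m=(Q[...,2]>.060)&(Q[...,2]<.08);v,u=np.nonzero(m);w=ray(c,np.c_[u+285,v+250],.068)[:,:2]
print(cv2.minAreaRect((w*1000).astype(np.float32)),w.mean(0));d=np.linalg.svd(w-w.mean(0))[2][0];print(np.degrees(np.arctan(d[1]/d[0])))
W=(g[267:274,303:311].astype(float)-75).clip(0);v,u=np.mgrid[267:274,303:311];uv=((u*W).sum()/W.sum(),(v*W).sum()/W.sum());print("dot",uv,ray(c,uv,.070))
# fin: z 42-47 right
fin=np.array([[319.5,265.6]]);print("fin",ray(c,fin,.045))
# vial
Q=P[215:240,285:312];m=(Q[...,2]>.06)&(Q[...,2]<.09);print("vial",m.sum(),Q[m].mean(0) if m.any() else 0)
s=pickle.load(open("scene0.pkl","rb"));P=cloud(s);k=cv2.cvtColor(s["frame"],cv2.COLOR_BGR2GRAY)
Q=P[260:290,240:290];m=(Q[...,2]>.06)&(Q[...,2]<.08);print("scene grip",m.sum(),Q[m].mean(0))
E
```

```text
((411.48779296875, 207.89273071289062), (12.268773078918457, 38.78030014038086), 13.5907564163208) [0.41128903 0.2083334 ]
-78.23732671019974
dot (np.float64(307.33388293487224), np.float64(271.085737840066)) [[0.40692446 0.20901931 0.07      ]]
fin [[0.41724736 0.17889286 0.045     ]]
vial 111 [0.50390693 0.22625527 0.07114929]
scene grip 134 [0.40727379 0.2075468  0.06614152]
```

Near fixture, checked against the given sizes:

| Quantity | Value |
|---|---|
| Fixture direction | −9.2° |
| Grip position | ≈ (0.410, 0.2075) |
| Bar top size and height | 12 × 39 mm at z 0.068 |
| Lobe direction | ≈ −77°, so cam ≈ −1.19 rad |
| Vial distance from axis | 95 mm |

The sizes and the vial distance all match the task. Moving above it now.

```bash
python3 -m crank '[[0,0,0,-30.5,-25.7,0,0],[0,0,0,-30.5,-25.7,0,0],[0,0,0,-30.5,-25.7,0,0],[0,0,0,-30.5,-25.7,0,0],[0,0,0,-30.5,-25.7,0,0],[0,0,0,-30.5,-25.7,0,0],[0,0,0,-30.5,-25.7,0,0],[0,0,0,-30.5,-25.7,0,0],[0,0,0,-30.5,-25.7,0,0]]'
python3 -m crank '[[0,0,0.147,0,0,0,0],[0,0,0.147,0,0,0,0],[0,0,0.147,0,0,0,0],[0,0,0.147,0,0,0,0],[0,0,0.147,0,0,0,0],[0,0,0.147,0,0,0,0],[0,0,0,0,0,30,0],[0,0,0,0,0,0,0],[0,0,0,0,0,0,0]]'
python3 - <<'E'
from h import *
from bench import env
s=env.state();print(s["clock"],s["eef_pos"],s["tool_rot"],s["gripper_width"])
c=env.capture("wrist");pickle.dump(c,open("w1.pkl","wb"));cv2.imwrite("pics/w1.png",c["frame"]);print(c["position"])
E
```

```text
clock: 1.0
eef_pos: [0.4099, 0.2066, 0.2178]
tool_rot: [-3.141, -0.0, 2.681]
wrist_force: [1.5, -0.1, -0.2]
gripper_width: 0.0426
clock: 1.9
eef_pos: [0.4089, 0.2079, 0.1877]
tool_rot: [-3.139, 0.0, 1.799]
wrist_force: [-0.4, 0.4, 1.1]
gripper_width: 0.0427
1.9 [0.40894528 0.20787097 0.18767664] [-3.13912177e+00  3.10924796e-04  1.79928525e+00] 0.04274481370015032
[0.39269777 0.27431577 0.34418823]
```

View pics/w1.png

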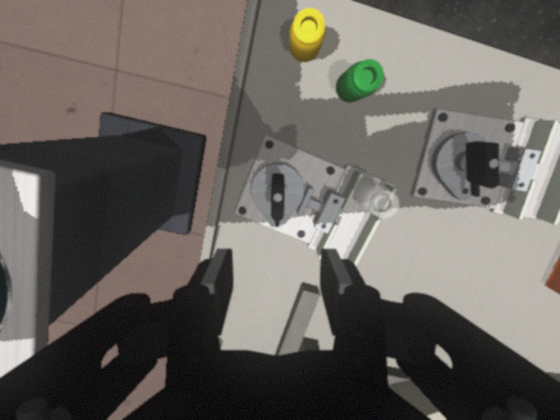

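The wrist view shows the grip at (278,197), upright between the fingers, the plate's bolts at (269,144), (331,170), (242,211) and (302,233), and the vial at (380,200). I'll remeasure from it.

```bash
python3 - <<'E'
from h import *
c=pickle.load(open("w1.pkl","rb"));P=cloud(c)
B=ray(c,[(269,144),(331,170),(242,211),(302,233)],.008);print(B.round(4),B.mean(0))
for a,b in((0,1),(2,3)):d=B[b]-B[a];print(np.degrees(np.arctan2(d[1],d[0])))
Q=P[150:250,240:320];m=(Q[...,2]>.060)&(Q[...,2]<.08);v,u=np.nonzero(m);w=ray(c,np.c_[u+240,v+150],.068)[:,:2]
print(m.sum(),cv2.minAreaRect((w*1000).astype(np.float32)),w.mean(0));d=np.linalg.svd(w-w.mean(0))[2][0];print(np.degrees(np.arctan(d[1]/d[0])))
print("dot",ray(c,(277.5,197.5),.07))
Q=P[170:225,350:410];m=(Q[...,2]>.06)&(Q[...,2]<.085);print("vial",m.sum(),Q[m].mean(0))
i=c["frame"][130:250,220:420];cv2.imwrite("pics/w1z.png",cv2.resize(i,None,fx=4,fy=4,interpolation=cv2.INTER_CUBIC))
E
```

```text
[[0.3892 0.251  0.008 ]
 [0.46   0.2394 0.008 ]
 [0.376  0.1728 0.008 ]
 [0.4475 0.1628 0.008 ]] [0.4181609  0.20652336 0.008     ]
-9.330565876776284
-7.949617227639497
562 ((408.0425109863281, 209.4009246826172), (11.828089714050293, 40.03339385986328), 12.813349723815918) [0.40795069 0.21003018]
-78.71353163235769
dot [[0.40760792 0.21112124 0.07      ]]
vial 794 [0.49966928 0.22820448 0.07115436]
```

View pics/w1z.png

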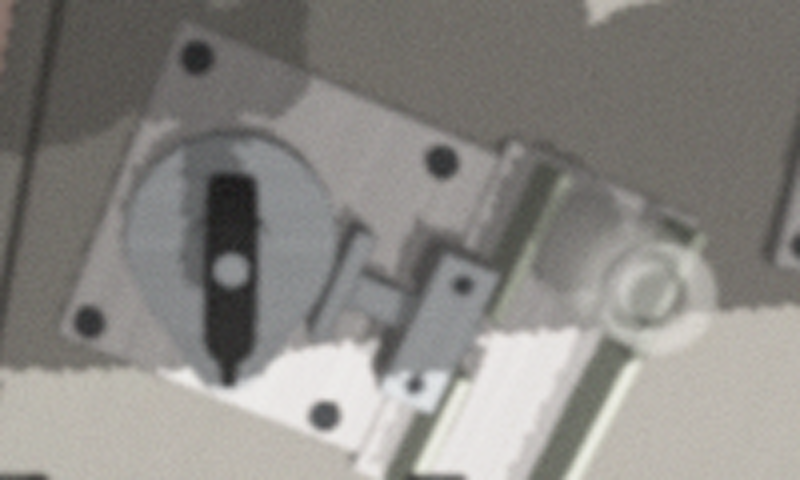

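Both views agree to within about 3 mm: axis (0.4085, 0.209), lobe −77.5°, fixture −9°. Jaw yaw is 103.1° (bar at −76.9°), so it's already lined up. Descending to TCP z 0.066 and closing.

```bash
python3 -m crank '[[0,0,0,0,0,40,0],[0,0,0,0,0,40,0],[0,0,0,0,0,26,0],[0,0,0,0,0,15,0],[0,0,0,0,0,0,0]]'
python3 -m crank '[[0,0,0,0,0,0,-0.3],[0,0,0,0,0,0,-0.6],[0,0,0,0,0,0,-1],[0,0,0,0,0,0,-1],[0,0,0,0,0,0,-1],[0,0,0,0,0,0,-1]]'
```

```text
clock: 2.45
eef_pos: [0.409, 0.2079, 0.0661]
tool_rot: [-3.139, 0.0, 1.799]
wrist_force: [-0.1, -0.7, -0.1]
gripper_width: 0.0427
clock: 3.05
eef_pos: [0.4099, 0.2082, 0.0673]
tool_rot: [3.141, 0.0, 1.799]
wrist_force: [-0.9, -0.3, 0.1]
gripper_width: -0.0001
```

The jaws shut fully, so either they missed the bar or it slipped out. Looking.

```bash
python3 - <<'E'
from h import *
from bench import env
s=env.state();print(s["eef_pos"],s["gripper_width"],s["wrist_force"],s["moment"])
o=[]
for n in("top","scene","wrist"):
    c=env.capture(n);pickle.dump(c,open(f"{n}2.pkl","wb"));cv2.imwrite(f"pics/{n}2.png",c["frame"])
    o.append(c["frame"])
a=cv2.resize(o[0][200:300,260:360],(400,400),interpolation=2);b=cv2.resize(o[1][210:310,210:310],(400,400),interpolation=2)
cv2.imwrite("pics/c2.png",np.hstack([a,b]))
E
```

```text
[0.4099293  0.20819791 0.06725451] -0.0001271269938907529 [-0.92663292 -0.28899154  0.05003106] [-0.01315233 -0.03343942 -0.03943472]
```

View pics/c2.png

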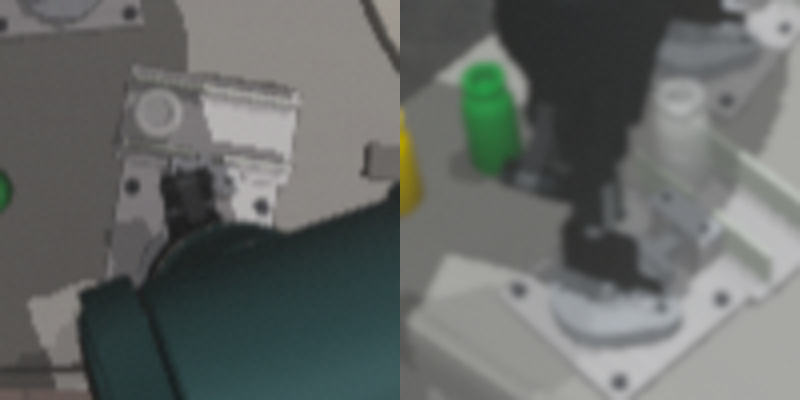

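View pics/wrist2.png

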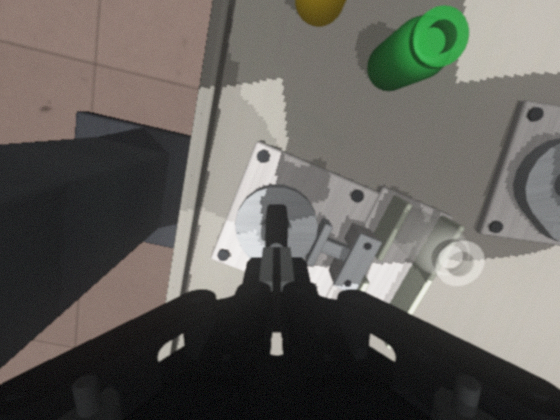

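```bash
python3 - <<'E'
from h import *
c=pickle.load(open("wrist2.pkl","rb"));s=pickle.load(open("scene2.pkl","rb"))
a=cv2.resize(c["frame"][170:320,200:350],(400,400),interpolation=2);b=cv2.resize(s["frame"][245:300,235:290],(400,400),interpolation=2)
k=lambda i:cv2.convertScaleAbs(i,alpha=2.2,beta=0)
cv2.imwrite("pics/c3.png",np.hstack([k(a),k(b)]))
P=cloud(c);np.set_printoptions(linewidth=220)
print((P[200:300:5,250:305:4]*1000)[...,2].astype(int))
P=cloud(s);print((P[245:290:3,245:285:2]*1000)[...,2].astype(int));print((P[245:290:3,245:285:2]*1000)[...,0].astype(int))
E
```

```text
[[ 23  23  25  24  23  24  24  23  25  24  24  23  25  25]
 [ 24  23  25  25  24  42  41  41  40  24  25  24  23  24]
 [ 24  24  25  25  23  53  52  51  51  50  24  25  24  24]
 [ 24  23  24  24  56  63  63  62  62  61  24  24  24  25]
 [ 25  24  24  24  67  68  67  68  67 223  25  24  24  24]
 [223  23  23  31  66  68  67  68  70  67  33  23  24  24]
 [ 24  25  24  36  67  68  68  67  69  67  37  24  25  24]
 [ 24  24  24  37  67  67  68  69  69  68  37  24 223  24]
 [ 24  24  23  37  67  68  69  68  67  68  37  23  24  23]
 [ 25  25  24  24  69  69  71  70  69  67  25  24  25  24]
 [ 24  24  25  25  89  89  88  89  88  89  88  24  24  24]
 [ 24  24  24  95  94  94  95  94  95  94  95  24  24  24]
 [ 90  91  90 100  99 100  98  99 100 100  99  90  91  90]
 [ 95  97  95 105 105 105 105 105 105 105 104  96  96  97]
 [100 101 102 110 109 109 109 108 108 108 110 102 101 101]
 [106 105 105 113 113 114 113 113 113 114 113 105 106 106]
 [110 110 110 116 118 117 117 117 117 118 117 117 110 109]
 [126 125 125 124 124 118 118 118 118 123 123 126 125 126]
 [127 128 127 125 126 126 118 118 118 
[... 1872 characters left out ...]
66 467 469 460 461 461 463 466 468]
 [435 436 440 403 405 408 398 397 404 453 456 458 461 462 461 459 462 458 459 461]
 [429 432 434 400 402 402 404 406 408 411 414 415 442 457 459 453 455 457 456 457]
 [422 425 423 399 401 401 403 402 404 406 407 410 439 440 442 446 449 454 457 456]
 [412 414 416 400 400 402 402 403 404 404 405 409 415 435 436 437 452 454 456 456]
 [405 409 402 404 408 401 403 404 405 405 406 408 413 429 431 435 437 447 450 452]
 [400 394 396 398 400 403 399 401 403 405 406 408 411 413 413 416 436 441 444 447]
 [394 389 391 394 395 398 399 400 402 406 410 411 414 416 418  60 423 435 438 439]
 [388 390 386 387 389 392 396 397 400 400 402 406 408 411 412 413 417 420 432 434]]
```

View pics/c3.png

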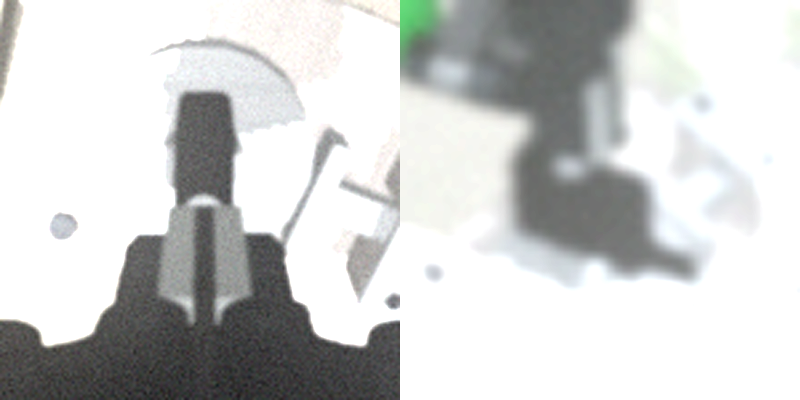

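```bash
python3 - <<'E'
from h import *
np.set_printoptions(linewidth=200,suppress=True)
c=pickle.load(open("wrist2.pkl","rb"));s=pickle.load(open("scene2.pkl","rb"))
print(c["position"],c["rotation"])
P=cloud(c)*1000
for r in range(236,290,4):print(r,P[r,266].round(),P[r,276].round(),P[r,286].round())
P=cloud(s)*1000
for r in range(254,276,2):print(r,[P[r,k].round() for k in (255,259,263,265)])
E
```

```text
[0.39320812 0.27447271 0.22359392] [2.87070631 0.00091054 0.22762228]
236 [401. 217.  68.] [406. 218.  68.] [411. 220.  68.]
240 [401. 215.  68.] [406. 216.  69.] [412. 217.  69.]
244 [402. 213.  68.] [407. 215.  71.] [412. 215.  68.]
248 [401. 218.  87.] [406. 219.  86.] [410. 220.  87.]
252 [401. 218.  91.] [406. 219.  91.] [410. 220.  91.]
256 [402. 218.  96.] [406. 219.  95.] [410. 220.  95.]
260 [402. 218. 100.] [406. 219. 100.] [410. 220. 100.]
264 [402. 218. 104.] [406. 219. 104.] [410. 220. 103.]
268 [402. 219. 108.] [406. 219. 108.] [410. 220. 107.]
272 [402. 219. 112.] [406. 219. 112.] [410. 220. 111.]
276 [402. 218. 115.] [406. 219. 115.] [409. 220. 115.]
280 [402. 219. 119.] [406. 219. 118.] [409. 220. 118.]
284 [402. 219. 123.] [406. 218. 119.] [409. 221. 122.]
288 [402. 219. 124.] [406. 217. 119.] [409. 221. 125.]
254 [array([385., 194., 143.]), array([398., 196., 128.]), array([410., 197., 116.]), array([419., 200., 106.])]
256 [array([378., 188., 147.]), array([401., 200., 117.]), array([410., 198., 110.]), array([418., 200., 101.])]
258 [array([379., 190., 140.]), ar
[... 282 characters left out ...]
y([416., 199.,  86.])]
264 [array([398., 209.,  90.]), array([399., 200.,  96.]), array([408., 198.,  88.]), array([459., 236.,  10.])]
266 [array([409., 219.,  67.]), array([398., 199.,  92.]), array([453., 237.,   8.]), array([457., 235.,   7.])]
268 [array([404., 216.,  67.]), array([408., 208.,  69.]), array([414., 203.,  66.]), array([415., 199.,  69.])]
270 [array([402., 214.,  65.]), array([404., 205.,  69.]), array([409., 199.,  68.]), array([412., 197.,  67.])]
272 [array([402., 214.,  58.]), array([403., 205.,  65.]), array([406., 197.,  66.]), array([408., 194.,  67.])]
274 [array([402., 215.,  51.]), array([403., 206.,  57.]), array([406., 198.,  60.]), array([407., 193.,  63.])]
```

The shut fingertips stand at z ≈ 0.085, above the bar's top at 0.068. Both cameras agree, yet the reported TCP is z 0.067. So the real tips are about 43 mm higher than the stated tool frame implies, and I'll trust the images. Horizontally, the finger centre (0.406, 0.208) is on the bar. I'll open and go down in steps, checking as I go.

```bash
python3 -m crank '[[0,0,0,0,0,0,0],[0,0,0,0,0,0,0],[0,0,0,0,0,0,0],[0,0,0,0,0,0,0],[0,0,0,0,0,12,0],[0,0,0,0,0,12,0],[0,0,0,0,0,0,0]]'
python3 - <<'E'
from h import *
from bench import env
o=[]
for n in("scene","wrist"):
    c=env.capture(n);pickle.dump(c,open(f"{n}3.pkl","wb"));o.append(c["frame"])
a=cv2.resize(o[1],(533,400));b=cv2.resize(o[0][225:305,220:300],(400,400),interpolation=2)
cv2.imwrite("pics/c4.png",cv2.resize(cv2.convertScaleAbs(np.hstack([a,b]),alpha=1.8),(800,343)))
P=cloud(c)*1000
np.set_printoptions(linewidth=200,suppress=True)
print(P[230:420:8,190:370:10,2].astype(int))
E
```

```text
clock: 3.9
eef_pos: [0.4088, 0.2078, 0.042]
tool_rot: [-3.139, 0.0, 1.799]
wrist_force: [0.2, -0.5, -0.5]
gripper_width: 0.0426
[[  1   0   0   0   8  24  24  24  62  62  59  24  24  24  15   8   9   8]
 [  1   0   1   7   8  24  23  24  69  68  67  24  25  25  23  24   7  11]
 [  0   0   0   8   7  24  25  37  67  67  68  25  25  23  25   8   7  16]
 [  1   0   1  69  66  24  24  24  68  68  67  25  22  25  69  20   8  22]
 [  1  68  70  77  66  23  24  25  68  69  66  24  24  26  76  78  69  27]
 [  0  77  84  85  67   8  25  24  70  69  67  25  24  57  85  84  77  32]
 [  1  85  91  91  68 199  23  23  69  69  66  23   8  59  85  90  92  84]
 [102  99  95  92  69   7   9  25  67  68  25   8   7  60  87  94  99 101]
 [105 104  97  92  70   0   0   7  67  68  24   8   8   8  87  96 104 105]
 [108 109 109  94   0   0   1   0  68  68   7   8   9  11  88  99 110 108]
 [114 113 114  94   0   0   0   0  69  69   0   0   8  12  89 120 113 114]
 [125 125 124  95   1   2   0   1   1   1   0   0   0   0  90 125 125 125]
 [129 129 129  95   1   1   0   1   0   0   0   1   0   0  90 128 129 129]
 [130 132 131  96   0   0   1   0   0   0   0   0   0   0   0 133 131 131]
 [134 134 136   1   0   1   1   0   0   0   0   0   0   0   0 135 134 134]
 [137 136 137 137 128 128 130   0   0   0   0   0 129 129 128 137 137 136]
 [139 140 140 140 132 199 132 131 131 132 132 132 133 131 132 139 140 139]
 [142 142 142 143 136 136 136 136 135 136 135 136 135 135 141 143 142 142]
 [144 145 145 145 138 138 139 138 138 138 138 138 139 138 144 145 144 144]
 [148 148 149 149 140 140 142 140 140 141 141 140 140 141 149 149 149 148]
 [151 151 152 151 143 143 143 143 143 142 143 143 143 143 150 151 151 150]
 [154 152 153 153 154 145 144 145 145 145 145 144 145 144 154 153 153 152]
 [155 155 155 155 154 146 147 146 147 147 147 147 146 146 155 154 155 155]
 [157 156 156 156 156 148 148 148 148 148 148 148 148 157 156 157 155 156]]
```

View pics/c4.png

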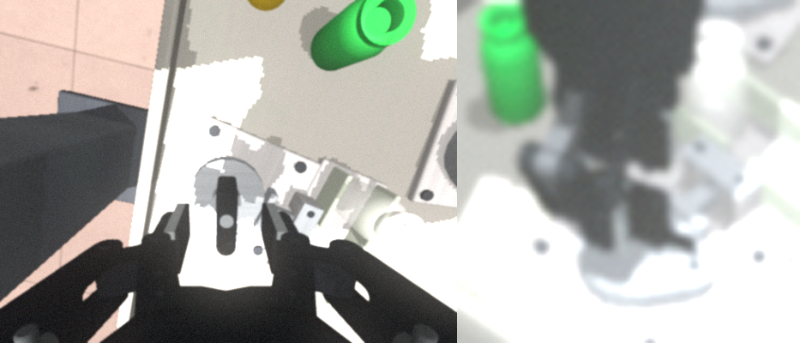

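The wrist view shows the bar centred between the pads, with its dot at full-frame pixel (277,268), and pad tips at z ≈ 0.057–0.06. Another 18 mm brings the tips to about 0.041, still above the 35 mm parts. Then I'll close.

```bash
python3 -m crank '[[0,0,0,0,0,9,0],[0,0,0,0,0,9,0],[0,0,0,0,0,0,0]]'
python3 -m crank '[[0,0,0,0,0,0,-0.3],[0,0,0,0,0,0,-0.6],[0,0,0,0,0,0,-1],[0,0,0,0,0,0,-1],[0,0,0,0,0,0,-1],[0,0,0,0,0,0,-1]]'
```

```text
clock: 4.3
eef_pos: [0.409, 0.2078, 0.024]
tool_rot: [-3.14, 0.0, 1.799]
wrist_force: [0.4, -0.2, -0.1]
gripper_width: 0.0429
clock: 4.9
eef_pos: [0.4097, 0.2081, 0.0252]
tool_rot: [-3.141, 0.0, 1.799]
wrist_force: [-2.0, -0.2, 5.6]
gripper_width: 0.0111
```

The bar is gripped, width 0.011. Turning anticlockwise, first half.

```bash
python3 -m crank '[[0,0,-0.1,0,0,0,-1],[0,0,-0.1,0,0,0,-1],[0,0,-0.1,0,0,0,-1],[0,0,-0.1,0,0,0,-1],[0,0,-0.1,0,0,0,-1],[0,0,0,0,0,0,-1]]'
```

```text
clock: 5.5
eef_pos: [0.4097, 0.2081, 0.0252]
tool_rot: [-3.141, -0.0, 2.302]
wrist_force: [-1.9, -0.3, 5.9]
gripper_width: 0.0109
```

```bash
python3 -m crank '[[0,0,-0.1,0,0,0,-1],[0,0,-0.1,0,0,0,-1],[0,0,-0.1,0,0,0,-1],[0,0,-0.1,0,0,0,-1],[0,0,-0.1,0,0,0,-1],[0,0,-0.1,0,0,0,-1],[0,0,-0.095,0,0,0,-1],[0,0,0,0,0,0,-1],[0,0,0,0,0,0,-1]]'
python3 - <<'E'
from h import *
from bench import env
o=[]
for n in("scene","wrist"):
    c=env.capture(n);pickle.dump(c,open(f"{n}4.pkl","wb"));o.append(c["frame"])
a=cv2.resize(o[1],(533,400));b=cv2.resize(o[0][225:305,220:300],(400,400),interpolation=2)
cv2.imwrite("pics/c5.png",cv2.resize(cv2.convertScaleAbs(np.hstack([a,b]),alpha=1.4),(800,343)))
E
```

```text
clock: 6.4
eef_pos: [0.4097, 0.2081, 0.0252]
tool_rot: [-3.141, -0.0, 2.994]
wrist_force: [-2.0, 0.2, 6.6]
gripper_width: 0.0113
```

View pics/c5.png

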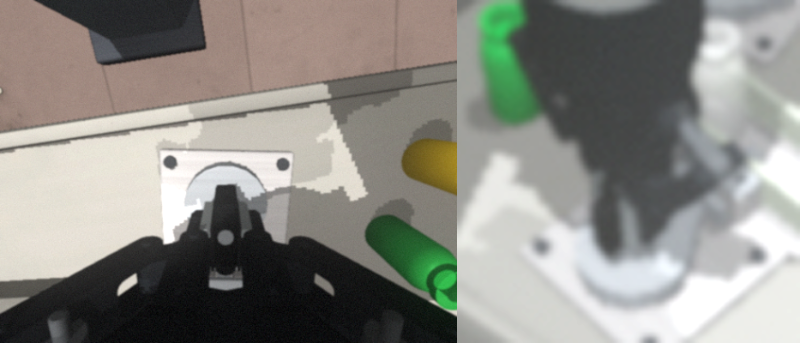

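The bar, at (226,230) in the wrist picture, now lies along the plate's centre line. Yaw is 171.5° (bar at −8.5°) against the fixture's −9°. Releasing and rising straight up.

```bash
python3 -m crank '[[0,0,0,0,0,0,-0.6],[0,0,0,0,0,0,-0.3],[0,0,0,0,0,0,0],[0,0,0,0,0,0,0],[0,0,0,0,0,0,0]]'
python3 -m crank '[[0,0,0,0,0,-15,0],[0,0,0,0,0,-30,0],[0,0,0,0,0,-40,0],[0,0,0,0,0,-40,0],[0,0,0,0,0,-40,0],[0,0,0,0,0,0,0],[0,0,0,0,0,0,0]]'
python3 - <<'E'
from h import *
from bench import env
o=[]
for n in("top","scene","wrist"):
    c=env.capture(n);pickle.dump(c,open(f"{n}5.pkl","wb"));o.append(c["frame"])
cv2.imwrite("pics/w5.png",o[2])
cv2.imwrite("pics/c6.png",np.hstack([cv2.resize(o[0][130:290,235:345],(400,582),interpolation=2),cv2.resize(o[1][180:310,225:314],(400,582),interpolation=2)]))
E
```

```text
clock: 7.0
eef_pos: [0.4098, 0.2082, 0.0249]
tool_rot: [-3.142, -0.0, 2.994]
wrist_force: [0.3, -0.6, 0.1]
gripper_width: 0.0426
clock: 7.7
eef_pos: [0.4104, 0.2084, 0.1908]
tool_rot: [3.14, 0.002, 2.994]
wrist_force: [-0.4, 0.0, 0.3]
gripper_width: 0.043
```

View pics/w5.png

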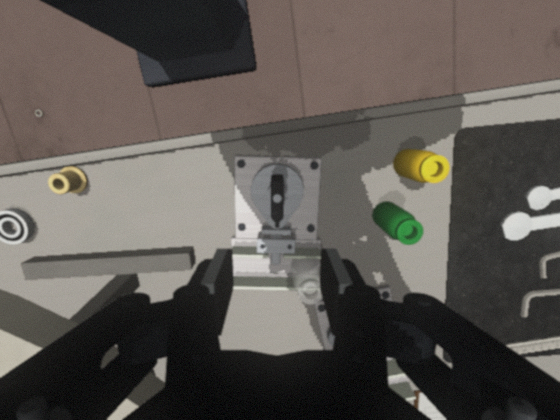

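View pics/c6.png

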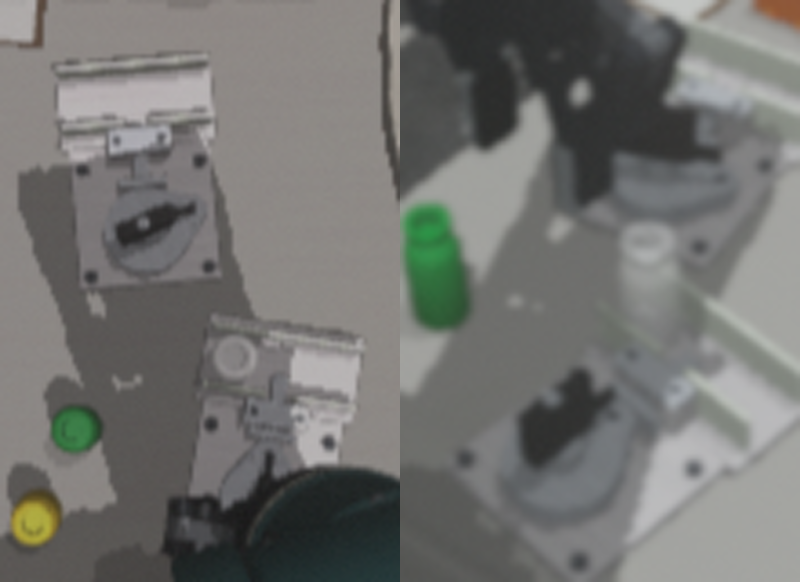

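The stop bar now stands in the lane (wrist picture ≈ (276,258)), the vial is upright at (309,287), and the other cam is unmoved. Last, a check of the numbers.

```bash
python3 - <<'E'
from h import *
c=pickle.load(open("wrist5.pkl","rb"));P=cloud(c)
B=ray(c,[(242,164),(242,227),(315,165),(311,228)],.008)
for a,b in((0,1),(2,3)):d=B[b]-B[a];print("plate",np.degrees(np.arctan2(d[1],d[0])))
Q=P[150:235,255:300];m=(Q[...,2]>.060)&(Q[...,2]<.08);v,u=np.nonzero(m);w=ray(c,np.c_[u+255,v+150],.068)[:,:2]
d=np.linalg.svd(w-w.mean(0))[2][0];print("bar",np.degrees(np.arctan(d[1]/d[0])),cv2.minAreaRect((w*1000).astype(np.float32)))
for f in("top0","top5"):
    t=pickle.load(open(f+".pkl","rb"));Q=cloud(t)[215:240,285:312];m=(Q[...,2]>.06)&(Q[...,2]<.09);print(f,"vial",m.sum(),Q[m].mean(0))
    Q=cloud(t)[170:210,250:295];m=(Q[...,2]>.06)&(Q[...,2]<.08);q=Q[m][:,:2];d=np.linalg.svd(q-q.mean(0))[2][0];print("other bar",np.degrees(np.arctan(d[1]/d[0])))
E
```

```text
plate -10.145030581453955
plate -10.258466447160734
bar -8.278686616675875 ((407.19281005859375, 208.68687438964844), (11.074929237365723, 40.20603942871094), 81.53189086914062)
top0 vial 111 [0.50390693 0.22625527 0.07114929]
other bar -65.79991676300149
top5 vial 107 [0.50376776 0.22654097 0.07164307]
other bar -65.46023333271401
```

The cam is within about 2° of the target, the vial and the other cam haven't moved, and the gripper is clear. Handing in.

```bash
python3 -c "
from bench import env
print(env.sign_off())"
```

```text
the job is handed in; nothing more can be done
None
```

I turned the cam of the near fixture, the one with the vial, by about 68° until its lobe pointed at the follower. I then let go, rose clear and handed the job in at about 8 s.

**Last checks:**
- **Cam:** the bar lies at −8.3° against a plate direction of −9° to −10°, so it is within about 2° of straight at the follower.
- **Stop:** it can be seen standing out in the lane. I didn't measure its travel in mm.
- **Vial:** it is upright and has moved less than 1 mm.
- **Other cam:** it is unmoved, with its bar at −65.5° (−65.8° before).
- **Gripper:** the TCP is at z 0.19, touching nothing.

**Failed or disagreed:**
- **First grasp:** it closed on air. The images showed the shut fingertips about 18 mm behind the reported TCP, not the stated 25 mm ahead. I went 42 mm lower, guided by the cameras, and the second grasp held with a width of 11 mm.
- **Cameras:** the top and wrist views differed by up to about 4 mm in position, slightly over the stated calibration of about 2 mm. This didn't affect the result.

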